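# Set the round bench timer without letting it spin

## Robot

A 6-joint arm with a two-finger parallel gripper is mounted at the origin on the work surface; the furniture and walls round the work are solid. World frame = base frame: x ahead of the robot, y to its left, z up, the work surface at z = 0. Lengths are in m, angles in rad, forces in N, time in s.
With the tool pointing down it reaches from about 0.3 to 0.875 m from the base axis. Payload 6.4 kg.
Tool frame: the origin (TCP) lies between the finger pads; the fingertips stand 8 mm ahead of it and the grasp point (between the pads) lies 11 mm behind it; z points along the fingers, y is the direction in which the jaws open and shut (so a half turn about z gives the same grasp; the last joint's range is limited). The gripper opens to 88 mm and grips with 3 to 60 N. Pads are 18 mm wide; open, the fingers measure 123 mm over their backs; the gripper's body (75 mm by 187 mm) begins 45 mm behind the grasp point.
Start: joints at [-0.206, 0.181, 1.607, -0, 1.354, -0.206], TCP at [0.575, 0, 0.247] pointing down, gripper open.
Joint ranges: [-2.99, 2.99], [-0.89, 2.07], [0.3, 2.58], [-1.14, 4.28], [0, 2.63], [-3.12, 3.12]. Speed limits (rad/s): [2.57, 2.57, 3.01, 3.14, 3.14, 3.14].

## Interface

Orientations are given as a unit quaternion [w, x, y, z].
In Python, from cell import get_state, vision, bot gives the robot as it stands.
- The arm moves only by the tool carry_out, never from a script. Its argument "commands" is text: rows parted by semicolons, each of 5 numbers parted by spaces: the gripper command: -1 is fully open, 1 is shut, values between are in proportion, then the shift along the tool's x, y, z in mm, then the turn about the tool's z in rad. In form: jaw dx dy dz turn; .... A call has 1 to 20 rows; each row is the pose to reach, as a shift and turn from the pose commanded when the call began, along the tool's axes at that moment; what a row does not reach only later rows make up. A row lasts 1/12 s, in which the tool goes at most 41.7 mm and 7.16 degrees, less where a joint would pass 70% of its speed; a pose out of reach is approached as far as the arm can. A call with a gripper value outside its range is refused whole. The fingers move at their own pace and stop on an object; "force" is the grip in N (left out, the last holds). Time passes only in rows, so rows that repeat a pose let the fingers close. It gives the time, the measured TCP pose, the force and the opening at its end, in the units of the state.
- get_state(): the state, without advancing time (a new reading comes with each control period).
- vision.get_image(name): name is "scene" or "side" or "wrist"; returns a dict with "image" (400x640x3 uint8, blue, green, red), "K" (3x3 intrinsics, pixels), "k1" (the pictures are not rectified: a ray, as slopes to the right and down, at radius r is drawn at 1 + k1 r^2 times it, then the intrinsics apply), "R" (3x3) and "t" (3): a world point X has camera coordinates R X + t. Camera axes: x right, y down, z forward; pixel columns grow to the right and rows downward; lengths in m; the calibration is good to about 2 mm. A picture is of the moment at which its call begins. There is no depth.
- bot.close_job(): hands the job in, once; it reports no verdict.
The state is a dict: "time": time; "qpos": joint angles; "qd": joint speeds; "effort": joint torques, N m; "position": TCP position; "orientation": TCP orientation; "force": force on the tool from outside, world axes, zero at the start; "wrist_torque": the same for the moment, N m; "grip_width": finger opening in m.
Only numpy, scipy, OpenCV 4.12 (cv2) and the standard library are available. Lean on these libraries where they do the work, as an engineer would, in place of code of your own. Each camera call takes 0.05 s, during which the arm holds its last target.

## Task

Set the round bench timer for the next blend: its knob is stiffer than the grip of its feet on the bench, so push the knob down, hold it down and turn it clockwise until its white pointer is at the one long thick mark, without letting the timer itself turn or slide. Then let go so that the knob springs back up, and leave the square timer alone.

Things in the scene. Friction and masses are not known exactly. Their poses are not given: they have to be found in the camera images.
- round_timer: free-standing round bench timer: metal puck 90 mm across, top face 40 mm above the bench, about 0.25 kg, four rubber feet 30 mm from its axis, black bar knob on top. Origin: centre of the underside, z up, -x its front. The top face has six marks 18 degrees apart: five short thin, and the wanted one long and thick (15 x 5 mm), 0.55 rad clockwise (from above) of the timer's +x.
- round_timer_grip (a point): middle of the round timer's bar knob, on the turning axis, 69 mm above the bench with the knob up. Bar 46 mm long (x), 14 mm wide (y), 30 mm high (z), from 54 to 84 mm above the bench, on a 12 mm stem; under it 14 mm are free for fingertips. +x points along the bar to the white pointer fin, 11 mm out at the lower edge; a white line on the top marks that half. Frame turns and sinks with the knob.
- round_timer_knob (a joint): how far the round timer's knob is turned, rad, clockwise from above; range 0 to 1.9; starts between 0 and 0.3; the long thick mark is at 1.25. Stays where it is left. Takes about 0.09 N m to turn: with the knob not pushed down the whole timer tends to spin along; with it down 5 to 9 mm the feet hold.
- round_timer_press (a joint): how far the round timer's knob is pushed down, m: 0 is up, 0.010 is the stop. A spring returns it: about 2 N at the beginning and 1 N more for each mm (12 N at the stop). The knob can be turned at any depth.
- round_timer_front (a point): point on the middle of the round timer's front side, 45 mm from its axis towards -x of the timer, 20 mm above the bench. It shows whether the timer has turned or slid.
- square_timer: the other timer, with a square body 84 mm wide and 40 mm high and the same kind of knob (top 84 mm above the bench): not to be used. Origin at the centre of its underside, z up.
- square_timer_knob (a joint): how far the square timer's knob is turned, rad, clockwise from above; it starts between 0 and 0.3 and must be left as it is.
Things that resemble listed ones, but are neither listed nor needed, are in the scene too. What is shaped like the round_timer but yellow is not meant.

How it is judged:
By the outcome, as a careful person would: the job done as asked, in the order asked, and still so for the second after the job is handed in, with the robot touching nothing.
It also fails if it takes over 35 s, if anything falls off the work surface, if the arm or the gripper's body presses on something with over 40 N, if the wrist force passes 120 N, or if a joint passes its speed limit or range.

## Working session

There is one attempt and no reset: what is moved stays moved. The work goes in short steps, Python scripts to look and compute and a tool call to move; the robot and the scene stay as the last step left them, time stands still between calls to the robot, and variables do not carry over. Pictures are saved under pics/ and viewed, and the job is handed in when it is done.

Besides the shell and the picture viewer there is one more tool, called in YAML: its name, and indented under it one key for each argument. carry_out: Moves the arm, as the interface text tells. Its arguments: {"type":"object","properties":{"commands":{"type":"string"},"force":{"type":"number"}},"required":["commands"]}

```bash
mkdir -p pics; ls; python3 - <<'E'
from cell import get_state, vision
import cv2,numpy as np
s=get_state();print(s)
for n in ["scene","side","wrist"]:
    d=vision.get_image(n);cv2.imwrite(f"pics/{n}0.png",d["image"]);np.savez(f"pics/{n}0.npz",**d)
    print(n,d["K"],d["k1"],d["R"],d["t"])
E
```

```text
pics
{'time': 0.0, 'qpos': array([-2.06280146e-01,  1.81562832e-01,  1.60799944e+00,  8.33649738e-06,
        1.35378600e+00, -2.06287272e-01]), 'qd': array([-0.00155867,  0.00061784, -0.00210795,  0.00059435,  0.00048957,
       -0.00031436]), 'effort': array([-5.85923790e-04, -4.33866942e+01, -3.41848969e+01,  7.00952648e-02,
        3.87157314e-02, -1.54040990e-04]), 'position': array([5.74481322e-01, 1.39982186e-04, 2.45802008e-01]), 'orientation': array([-7.36909157e-04,  7.07104627e-01,  7.07108391e-01, -4.77004947e-04]), 'force': array([ 0.85983722,  0.18426839, -0.0115132 ]), 'wrist_torque': array([-0.00929049, -0.00333707,  0.0034164 ]), 'grip_width': 0.08812820255381996}
scene [[387.28715967   0.         320.8511262 ]
 [  0.         387.28715967 202.78375892]
 [  0.           0.           1.        ]] -0.07446786938284111 [[ 0.68099635 -0.73225975  0.00629532]
 [-0.32025174 -0.30554093 -0.89670707]
 [ 0.65854597  0.60863815 -0.44257971]] [-0.12613871  0.21821314  0.87155758]
side [[501.28050607   0.         322.84788979]
 [  0.         501.28050607 205.79126038]
 [  0.           0.           1.        ]] -0.04636408703657265 [[-0.99699774 -0.07522442 -0.01835177]
 [-0.03421034  0.64056393 -0.76714243]
 [ 0.06946333 -0.76421145 -0.64121425]] [ 0.35434819 -0.01009705  1.56837683]
wrist [[287.24001504   0.         315.32905013]
 [  0.         287.24001504 196.10371512]
 [  0.           0.           1.        ]] -0.014151656117968923 [[ 9.99997269e-01  5.84464909e-04 -2.26268517e-03]
 [ 1.15374957e-03 -9.65469088e-01  2.60515085e-01]
 [-2.03229067e-03 -2.60516984e-01 -9.65467126e-01]] [-0.57436024 -0.03769556  0.38896107]
```

View pics/scene0.png

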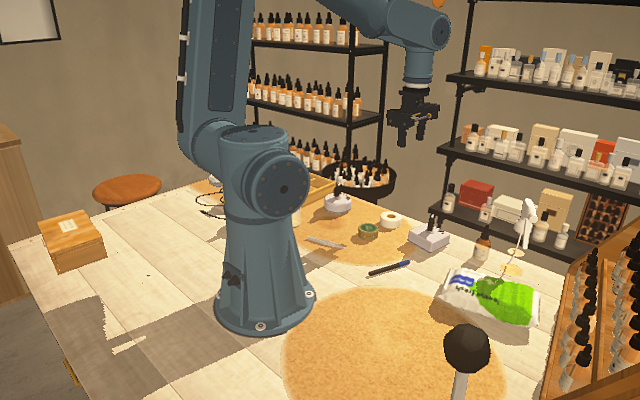

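View pics/side0.png

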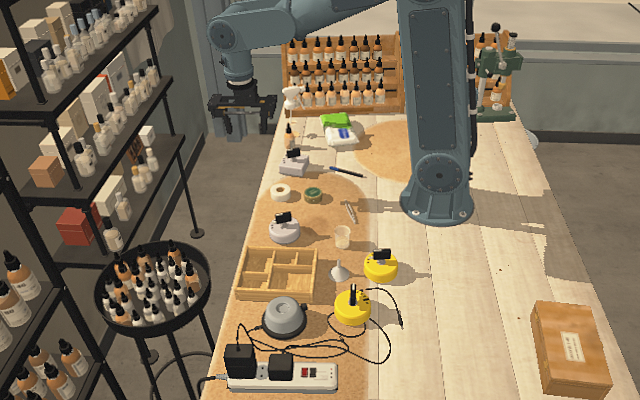

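View pics/wrist0.png

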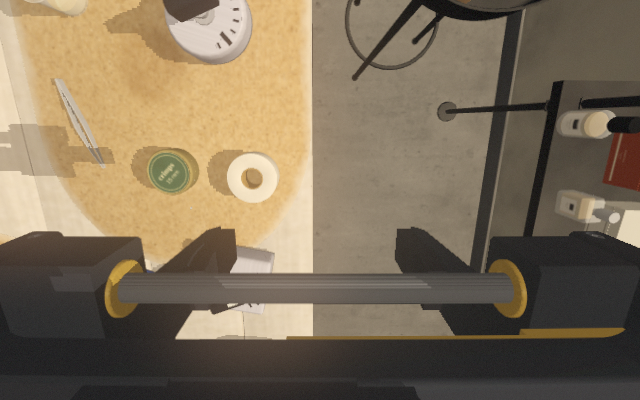

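The round timer (metal, round) is at side ≈(285,228) and wrist ≈(207,25). The square timer is at side ≈(293,163), under the gripper. The yellow round decoys are at side (380,265) and (352,305), and the grey puck at (285,318) has no bar knob. I'll take a rough position and an enlarged crop next.

```bash
cat > h.py <<'E'
import numpy as np,cv2
def ray(d,uv):
    K=np.array(d["K"]);k1=float(d["k1"])
    x=cv2.undistortPoints(np.array([[uv]],float),K,np.array([k1,0,0,0,0.]))[0,0]
    R=np.array(d["R"]);t=np.array(d["t"])
    return -R.T@t, R.T@np.array([x[0],x[1],1])
def onz(d,uv,z):
    o,r=ray(d,uv);return o+r*(z-o[2])/r[2]
def proj(d,X):
    p=cv2.projectPoints(np.array(X,float).reshape(-1,1,3),cv2.Rodrigues(np.array(d["R"]))[0],np.array(d["t"]),np.array(d["K"]),np.array([float(d["k1"]),0,0,0,0]))[0]
    return p.reshape(-1,2)
E
python3 - <<'E'
from h import *
d=np.load("pics/side0.npz");w=np.load("pics/wrist0.npz")
print("side round",onz(d,(285,232),.04),"knob top",onz(d,(283,216),.084))
print("wrist round",onz(w,(207,15),.04))
print("square",onz(d,(293,165),.04), "yellow",onz(d,(380,268),.04),onz(d,(352,308),.04))
a=cv2.resize(d["image"][130:260,230:350],None,fx=4,fy=4,interpolation=cv2.INTER_CUBIC)
b=cv2.resize(w["image"][0:100,140:280],None,fx=4,fy=4)
cv2.imwrite("pics/c1.png",a);cv2.imwrite("pics/c2.png",b)
E
```

```text
side round [0.44679124 0.20334265 0.04      ] knob top [0.45190887 0.18516037 0.084     ]
wrist round [0.45864143 0.17265883 0.04      ]
square [ 0.46377104 -0.12375192  0.04      ] yellow [0.18052787 0.32659829 0.04      ] [0.2492701  0.46197877 0.04      ]
```

View pics/c1.png

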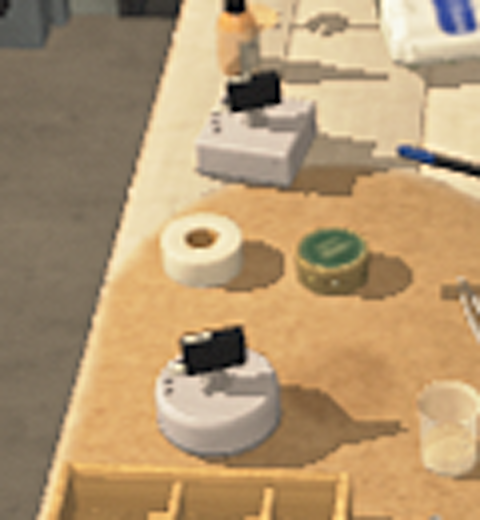

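View pics/c2.png

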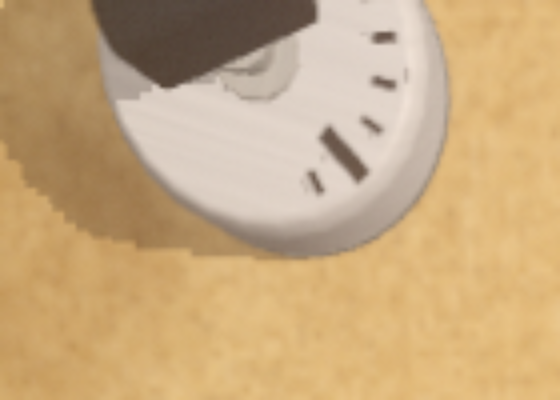

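The crops confirm it: round grey body, bar knob, one long thick mark. I'll move so the wrist camera looks at it from above.

carry_out:
  commands: "-1 30 -30 0 0; -1 60 -60 0 0; -1 90 -90 0 0; -1 120 -120 0 0; -1 130 -120 0 0; -1 130 -120 0 0;-1 130 -120 0 0"

```text
time: 0.73
position: [0.455, 0.1303, 0.2469]
orientation: [0.0, 0.706, 0.708, 0.0]
force: [1.0, 0.1, 0.1]
grip_width: 0.088
```

```bash
python3 - <<'E'
from cell import get_state, vision
from h import *
s=get_state();print(s["time"],s["position"],s["orientation"])
d=vision.get_image("wrist");np.savez("pics/wrist1.npz",**d);cv2.imwrite("pics/wrist1.png",d["image"])
p=proj(d,[[.455,.185,.04]])[0];print(p)
u,v=[int(max(0,a-80)) for a in p]
cv2.imwrite("pics/c3.png",cv2.resize(d["image"][v:v+160,u:u+160],None,fx=3.75,fy=3.75,interpolation=cv2.INTER_CUBIC));print(u,v)
E
```

```text
0.7333 [0.45500647 0.13034662 0.24690495] [3.86292945e-04 7.06428019e-01 7.07784773e-01 1.40230432e-04]
[315.11757401 127.83714951]
235 47
```

View pics/c3.png

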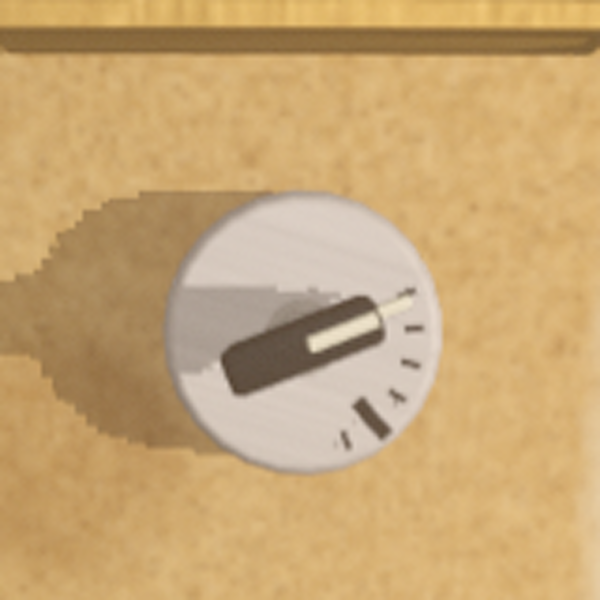

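This shows the round timer's disc centred near crop (303,332). The black bar runs from (230,370) to (378,318), its white line and fin point right and slightly up, and the thick mark is at (372,418). Measuring now.

```bash
cat > meas.py <<'E'
from h import *
def meas(d,c0,zt=.084,verbose=True):
    im=d["image"];p=proj(d,[[c0[0],c0[1],.04]])[0]
    hsv=cv2.cvtColor(im,cv2.COLOR_BGR2HSV).astype(int)
    near=np.zeros(im.shape[:2],np.uint8)
    # disc radius in pixels
    q=proj(d,[[c0[0]+.045,c0[1],.04]])[0];r=np.hypot(*(q-p))
    cv2.circle(near,tuple(int(round(a)) for a in p),int(r*1.25),1,-1)
    up=lambda a:a
    # disc: low saturation
    m=((hsv[...,1]<70)&(near>0)).astype(np.uint8)
    dark=((hsv[...,2]<105)&(near>0)).astype(np.uint8)
    m2=m|dark
    cs=cv2.findContours(m2,cv2.RETR_EXTERNAL,cv2.CHAIN_APPROX_NONE)[0]
    c=max(cs,key=cv2.contourArea)
    pts=np.array([onz(d,x,.04)[:2] for x in c[:,0].astype(float)])
    (cx,cy),rr=cv2.minEnclosingCircle(pts.astype(np.float32)*1000)
    e=cv2.fitEllipse((pts*1000).astype(np.float32))
    print("disc minenc",cx,cy,rr,"ell",e)
    cs=cv2.findContours(dark,cv2.RETR_EXTERNAL,cv2.CHAIN_APPROX_NONE)[0]
    for c in sorted(cs,key=cv2.contourArea)[::-1][:6]:
        if cv2.contourArea(c)<3: continue
        big=cv2.contourArea(c)>200
        z=zt if big else .04
        pts=np.array([onz(d,x,z)[:2] for x in c[:,0].astype(float)])*1000
        rc=cv2.minAreaRect(pts.astype(np.float32));b=cv2.boxPoints(rc)
        l=b[1]-b[0];s=b[2]-b[1]
        L=l if np.hypot(*l)>np.hypot(*s) else s
        print("area",cv2.contourArea(c),"z",z,"c",np.round(rc[0],1),"size",np.round(rc[1],1),"dir",round(float(np.arctan2(L[1],L[0])),3),"px",np.round(c.mean(axis=(0,1)),1))
E
python3 - <<'E'
from meas import *
d=np.load("pics/wrist1.npz")
meas(d,(.455,.182))
for t in [(378.5,408.5)]: pass
f=lambda x,y:(235+(x+.5)/3.75-.5,47+(y+.5)/3.75-.5)
for n,q,z in [("line out",(378,325),.084),("line in",(310,344),.084),("fin tip",(412,299),.056),("mark in",(360,403),.04),("mark out",(383,434),.04)]:
    print(n,np.round(onz(d,f(*q),z)*1000,1))
E
```

```text
disc minenc 455.3876647949219 175.2132110595703 43.7303581237793 ell ((455.3885803222656, 175.29579162597656), (85.92518615722656, 86.46900939941406), 79.22657012939453)
area 348.5 z 0.084 c [454.6 175.6] size [43.5 13.2] dir 0.375 px [316.9 138.1]
area 14.5 z 0.04 c [477.5 149.4] size [ 2.5 12. ] dir -0.776 px [333.5 158.2]
line out [475.9 180.9  84. ]
line in [457.3 175.8  84. ]
fin tip [487.8 187.2  56. ]
mark in [473.6 154.4  40. ]
mark out [481.2 144.5  40. ]
```

carry_out:
  commands: "-1 5 3 0 -0.12; -1 10 6 5 -0.24; -1 15 9 10 -0.36; -1 20 12 15 -0.48; -1 25 15 20 -0.6; -1 30 18 30 -0.72; -1 35 21 35 -0.84; -1 40 24 40 -0.96; -1 45 27 50 -1.08; -1 50 30 55 -1.2; -1 55 33 60 -1.32; -1 58 36 65 -1.44; -1 61 39 70 -1.56; -1 61 42 77 -1.68; -1 61 42 77 -1.8; -1 61 42 77 -1.92; -1 61 42 77 -1.93; -1 61 42 77 -1.93; -1 61 42 77 -1.93"

```text
time: 2.37
position: [0.4976, 0.1903, 0.1695]
orientation: [-0.0, -0.176, 0.984, -0.0]
force: [-0.4, 1.1, -0.2]
grip_width: 0.0883
```

```bash
python3 - <<'E'
from cell import get_state, vision
from meas import *
s=get_state();print(s["time"],s["position"],s["orientation"],s["qpos"])
d=vision.get_image("wrist");np.savez("pics/wrist2.npz",**d)
meas(d,(.455,.1755))
p=proj(d,[[.455,.1755,.06]])[0]
u,v=[int(max(0,a-80)) for a in p]
cv2.imwrite("pics/c4.png",cv2.resize(d["image"][v:v+160,u:u+160],None,fx=3.75,fy=3.75,interpolation=cv2.INTER_CUBIC));print(u,v)
E
```

```text
2.3667 [0.49757863 0.19026519 0.16954356] [-1.08977243e-04 -1.76417557e-01  9.84315412e-01 -6.38039562e-05] [ 1.42331511e-01  1.71288540e-01  1.78384092e+00 -1.45783051e-04
  1.18667655e+00 -1.78310163e+00]
disc minenc 454.6549987792969 174.8609619140625 43.66670227050781 ell ((454.64947509765625, 174.89012145996094), (85.80682373046875, 86.29503631591797), 94.85211944580078)
area 682.0 z 0.084 c [454.6 174.8] size [43.6 12.5] dir 0.365 px [318.  149.7]
area 31.5 z 0.04 c [477.3 149.6] size [ 3.2 13.4] dir -0.862 px [283.5 156.3]
238 65
```

View pics/c4.png

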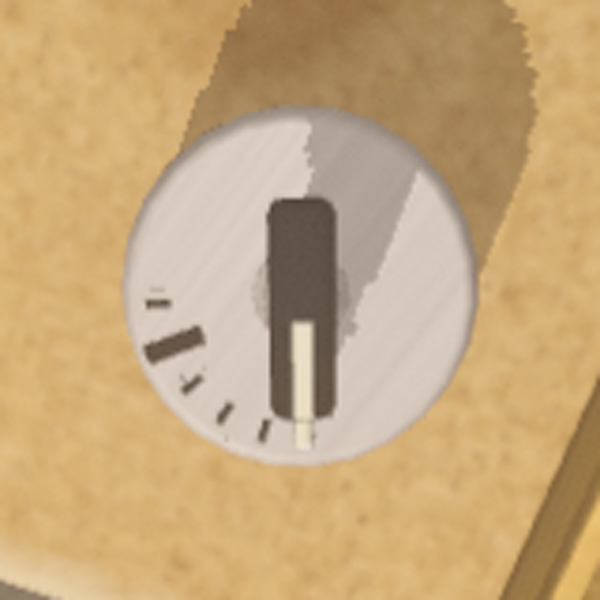

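Both views agree: axis at (0.4547, 0.175), bar at 0.365 rad, long mark at about -0.85 rad. That means about 1.215 rad clockwise, which puts the start near 0.035, inside its range. Next is a hover over the knob.

carry_out:
  commands: "-0.5 15 0 15 0; 0 30 0.5 30 0; 0 45.5 0.5 45 -0.01; 0 45.5 0.5 60 -0.01; 0 45.5 0.5 60 -0.01; 0 45.5 0.5 60 -0.01"

```text
time: 2.92
position: [0.4541, 0.1753, 0.1096]
orientation: [-0.0, -0.183, 0.983, 0.0]
force: [0.3, 0.3, -0.0]
grip_width: 0.0502
```

```bash
python3 - <<'E'
from cell import get_state, vision
from meas import *
s=get_state();print(s["time"],s["position"],s["orientation"],s["qpos"],s["force"],s["grip_width"])
d=vision.get_image("wrist");np.savez("pics/wrist3.npz",**d)
cv2.imwrite("pics/w3.png",d["image"])
w,x,y,z=s["orientation"];a=2*np.arctan2(y,x);ux=np.array([np.cos(a),np.sin(a)]);uy=np.array([np.sin(a),-np.cos(a)])
D=np.array([.4547,.175])-s["position"][:2];print("tool err mm",D@ux*1e3,D@uy*1e3,"yaw",a-np.pi)
E
```

```text
2.9167 [0.45410531 0.17533964 0.10958895] [-4.81803788e-04 -1.82826228e-01  9.83145126e-01  1.08420354e-05] [ 1.24083389e-01  1.62714502e-01  1.93529531e+00 -4.15428100e-05
  1.04454602e+00 -1.81441283e+00] [ 0.33704022  0.26989628 -0.00503652] 0.05015580044708426
tool err mm -0.4328363261101169 -0.5307161378086753 yaw 0.3677207772022766
```

View pics/w3.png

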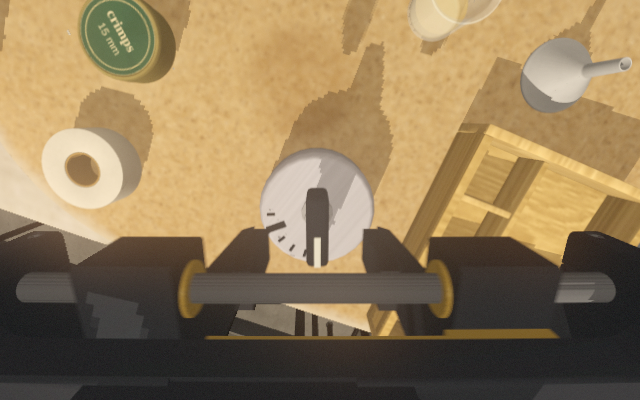

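```bash
python3 - <<'E'
from h import *
d=np.load("pics/wrist3.npz");g=d["image"].max(2)
cv2.imwrite("pics/c5.png",cv2.resize(d["image"][170:300,230:410],None,fx=4.4,fy=4.4,interpolation=cv2.INTER_CUBIC))
for r in (205,215,225,232,240,250): print(r,[int(c) for c in np.where(np.diff((g[r,240:400]<100).astype(int)))[0]+240])
# expected pixel of fingertip inner corners / bar edges
s=np.array([.45411,.17534]);a=np.pi+.3677;ux=np.array([np.cos(a),np.sin(a)]);uy=np.array([np.sin(a),-np.cos(a)])
for k in (-.025,.025):
  for xx in (-.009,.009):
    P=s+uy*k+ux*xx;print(k,xx,proj(d,[[P[0],P[1],.1016]])[0],proj(d,[[P[0],P[1],.135]])[0])
for z in (.084,.1016): print(proj(d,[[s[0],s[1],z]])[0], proj(d,[[.4547,.175,z]])[0])
E
```

```text
205 [305, 327]
215 [306, 327]
225 [273, 284, 306, 327]
232 [240, 268, 306, 327, 363, 389]
240 [267, 278, 279, 306, 312, 320, 327, 362, 397]
250 [267, 304, 312, 320, 327, 362]
-0.025 -0.009 [273.28680527 259.00354313] [262.75040498 293.94649551]
-0.025 0.009 [272.03329972 228.90982153] [260.74809669 257.40326972]
0.025 -0.009 [362.5765079  259.06035825] [374.3482971  294.01520336]
0.025 0.009 [364.0232078  228.96816547] [376.64353452 257.47513141]
[317.73588249 232.13614235] [316.86764931 232.78988772]
[317.98021612 244.22845481] [317.01881003 244.94353785]
```

View pics/c5.png

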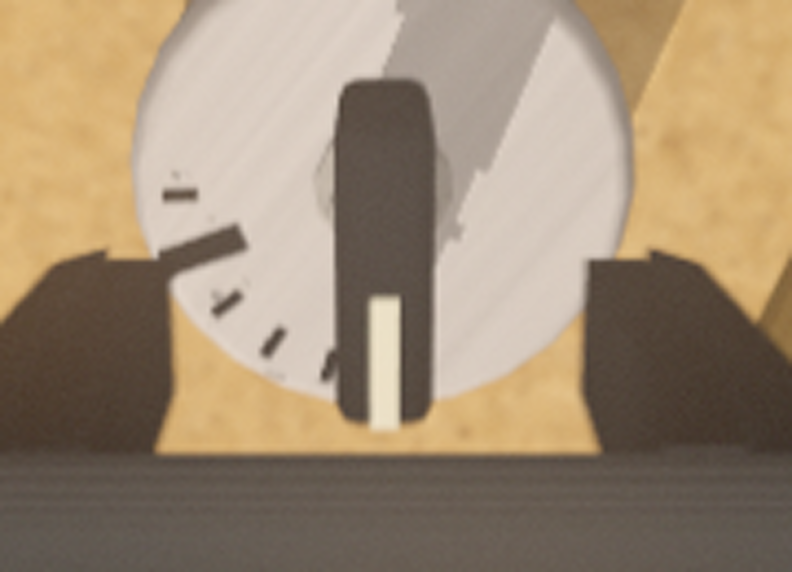

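The fingers' midpoint is at column ≈315.7 and the bar's is ≈317.2, so I'll shift about +0.7 mm along tool y, then descend and close gently.

carry_out:
  commands: "0 -0.5 0.7 0 0; 0 -0.5 0.7 16 0; 0 -0.5 0.7 32 0; 0 -0.5 0.7 48 0; 0 -0.5 0.7 48 0; 0.3 -0.5 0.7 48 0; 0.5 -0.5 0.7 48 0; 0.6 -0.5 0.7 48 0; 0.6 -0.5 0.7 48 0"
  force: 5

```text
time: 3.72
position: [0.4554, 0.1765, 0.0629]
orientation: [0.001, -0.184, 0.983, -0.0]
force: [-0.3, -0.7, 1.5]
grip_width: 0.0192
```

```bash
python3 - <<'E'
from cell import get_state, vision
from meas import *
s=get_state();print(s["time"],s["position"],s["force"],s["wrist_torque"],s["grip_width"])
d=vision.get_image("wrist");np.savez("pics/wrist4.npz",**d)
cv2.imwrite("pics/c6.png",cv2.resize(d["image"][170:300,230:410],None,fx=4.4,fy=4.4,interpolation=cv2.INTER_CUBIC))
E
```

```text
3.7167 [0.4553928  0.17649639 0.06286885] [-0.28712966 -0.69554454  1.51905317] [ 0.1317473  -0.05577631  0.01913034] 0.019239909449705515
```

View pics/c6.png

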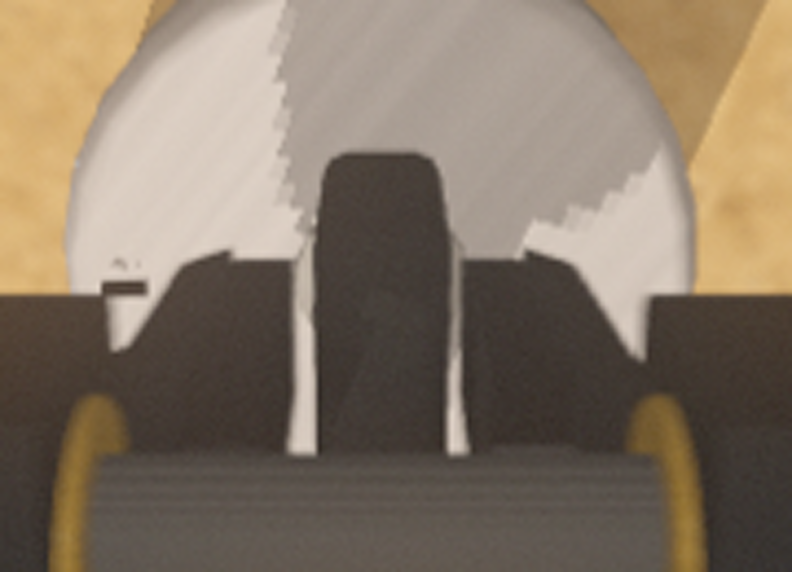

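The bar still sits about 0.5 mm right of mid-jaw (gaps of 26 against 17 crop px). I'll trim that, then close.

carry_out:
  commands: "0.6 0 0.5 0 0; 0.6 0 0.5 0 0; 0.6 0 0.5 0 0"

```text
time: 4.02
position: [0.4543, 0.1768, 0.0619]
orientation: [0.0, -0.184, 0.983, -0.0]
force: [-0.5, 0.8, -0.0]
grip_width: 0.0174
```

```bash
python3 - <<'E'
from cell import get_state, vision
from meas import *
s=get_state();print(s["time"],s["position"],s["orientation"],s["force"],s["wrist_torque"],s["grip_width"])
d=vision.get_image("wrist");np.savez("pics/wrist5.npz",**d)
cv2.imwrite("pics/c7.png",cv2.resize(d["image"][170:300,230:410],None,fx=4.4,fy=4.4,interpolation=cv2.INTER_CUBIC))
E
```

```text
4.0167 [0.45434012 0.17680371 0.06189676] [ 1.21876170e-04 -1.83561554e-01  9.83008210e-01 -1.81991257e-05] [-0.45018113  0.78227314 -0.03979625] [ 0.17270328 -0.10208498 -0.01606016] 0.01736180219290805
```

View pics/c7.png

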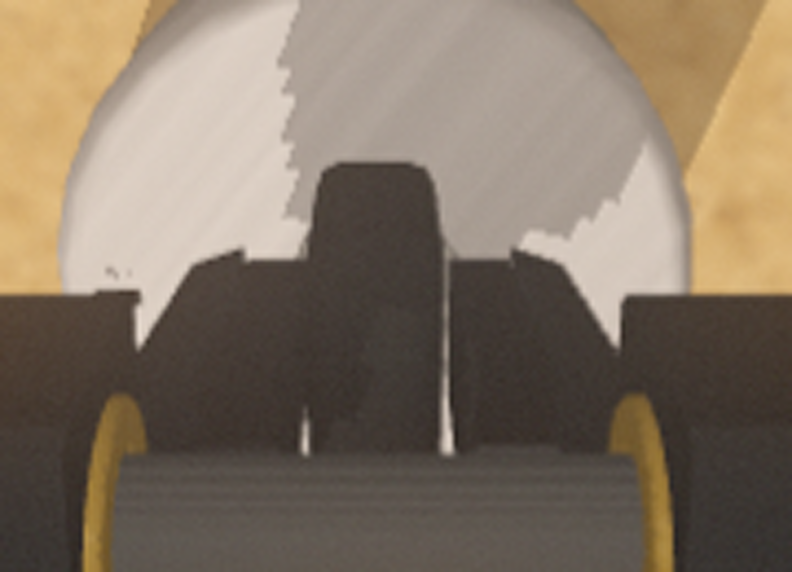

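Now centred, so I'll close the jaws.

carry_out:
  commands: "0.7 0 0 0 0; 0.8 0 0 0 0; 1 0 0 0 0; 1 0 0 0 0"
  force: 8

```text
time: 4.4
position: [0.4544, 0.1767, 0.0617]
orientation: [0.0, -0.184, 0.983, -0.0]
force: [0.1, -1.7, 1.7]
grip_width: 0.0145
```

carry_out:
  commands: "1 0 0 0 0; 1 0 0 0 0; 1 0 0 2 0; 1 0 0 4 0; 1 0 0 6 0; 1 0 0 7 0; 1 0 0 7 0; 1 0 0 7 0"
  force: 45

```text
time: 5.07
position: [0.4544, 0.1767, 0.0551]
orientation: [0.0, -0.184, 0.983, -0.0]
force: [-2.0, -1.7, 9.5]
grip_width: 0.0135
```

```bash
python3 - <<'E'
from cell import get_state, vision
from meas import *
s=get_state();print(s["time"],s["position"],s["orientation"],s["force"],s["wrist_torque"],s["grip_width"],s["qpos"])
for n in("wrist","side"):
    d=vision.get_image(n);np.savez(f"pics/{n}6.npz",**d)
    im=d["image"][170:300,230:410] if n=="wrist" else d["image"][170:270,215:355]
    cv2.imwrite(f"pics/c8{n}.png",cv2.resize(im,None,fx=4.4,fy=4.4,interpolation=cv2.INTER_CUBIC))
E
```

```text
5.0667 [0.45443958 0.17673908 0.05507324] [ 1.56951017e-05 -1.83640575e-01  9.82993454e-01 -9.37615354e-05] [-2.04643838 -1.73077082  9.47160368] [-0.2144334   0.35607464 -0.01977889] 0.013515323709924885 [ 1.27027768e-01  2.62745201e-01  1.95409240e+00 -2.32203530e-04
  9.24712924e-01 -1.81300624e+00]
```

View pics/c8wrist.png

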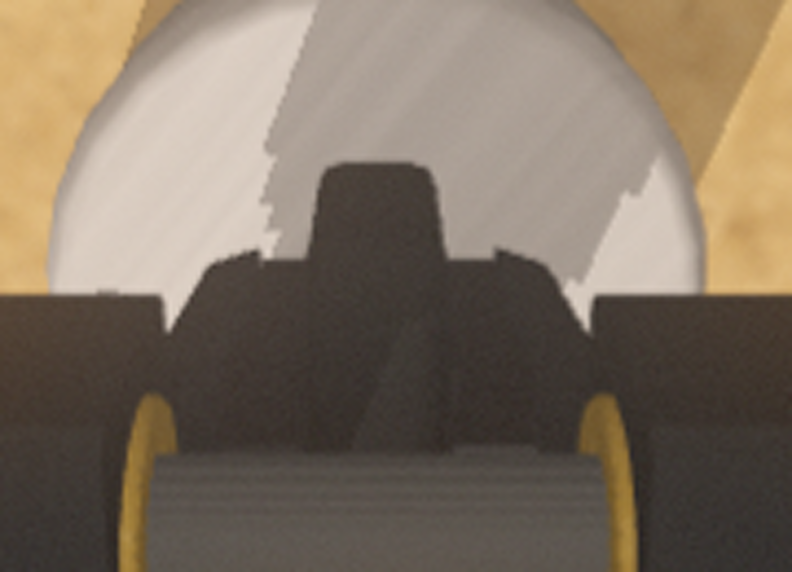

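View pics/c8side.png

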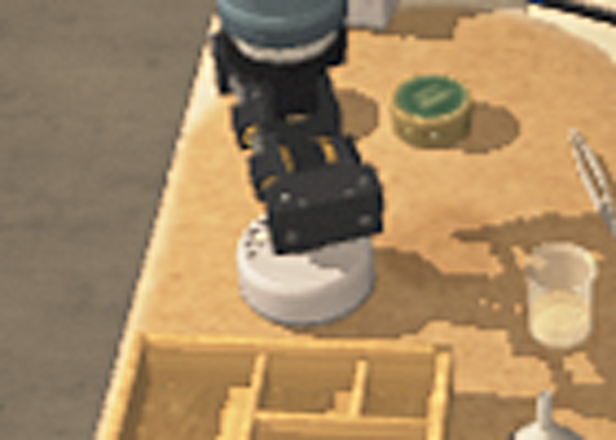

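Knob is down about 6.6 to 7 mm (9.5 N) and well gripped. Turning the first part while holding it down.

carry_out:
  commands: "1 0 0 0 0.08; 1 0 0 0 0.16; 1 0 0 0 0.24; 1 0 0 0 0.32; 1 0 0 0 0.4; 1 0 0 0 0.48; 1 0 0 0 0.56; 1 0 0 0 0.56"

```text
time: 5.83
position: [0.4545, 0.1769, 0.0552]
orientation: [0.0, 0.097, 0.995, 0.0]
force: [-1.8, -1.1, 7.7]
grip_width: 0.0135
```

```bash
python3 - <<'E'
from cell import get_state, vision
from meas import *
s=get_state();print(s["time"],s["position"],s["orientation"],s["force"],s["wrist_torque"],s["grip_width"])
for n in("wrist","side"):
    d=vision.get_image(n);np.savez(f"pics/{n}7.npz",**d)
    im=d["image"][170:300,230:410] if n=="wrist" else d["image"][170:270,215:355]
    cv2.imwrite(f"pics/c9{n}.png",cv2.resize(im,None,fx=4.4,fy=4.4,interpolation=cv2.INTER_CUBIC))
E
```

```text
5.8333 [0.45448271 0.17693229 0.05519073] [1.41426886e-04 9.73124564e-02 9.95253866e-01 9.44496490e-05] [-1.80612766 -1.05806634  7.65175844] [-0.14740903  0.40825981 -0.07040733] 0.013493648477010596
```

View pics/c9wrist.png

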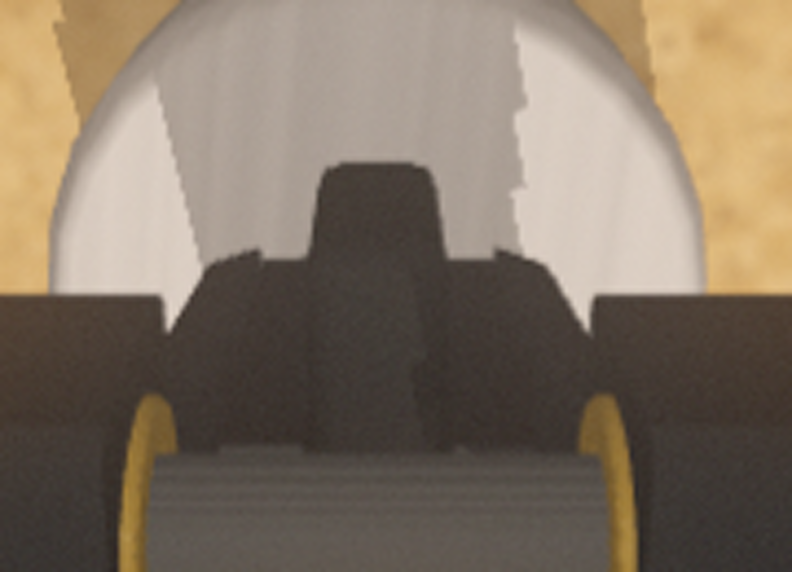

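View pics/c9side.png

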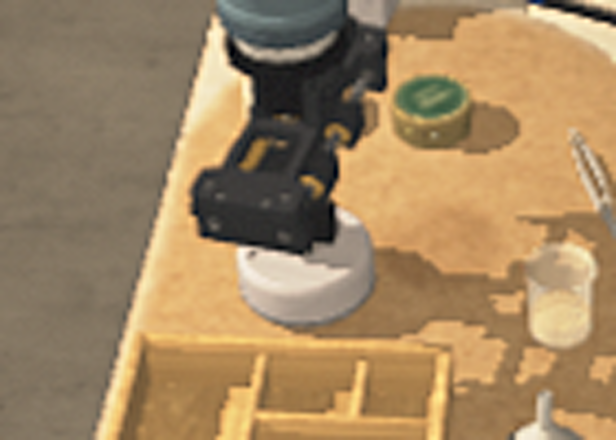

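The brushed texture turned relative to the gripper by the turn made, and the disc kept its place. So the body is holding still and only the knob turns. Continuing to the mark.

carry_out:
  commands: "1 0 0 0 0.08; 1 0 0 0 0.16; 1 0 0 0 0.24; 1 0 0 0 0.32; 1 0 0 0 0.4; 1 0 0 0 0.48; 1 0 0 0 0.56; 1 0 0 0 0.62; 1 0 0 0 0.655; 1 0 0 0 0.655; 1 0 0 0 0.655; 1 0 0 0 0.655"

```text
time: 6.93
position: [0.4546, 0.1771, 0.0552]
orientation: [0.0, 0.41, 0.912, 0.0]
force: [-2.6, 0.2, 8.5]
grip_width: 0.0136
```

```bash
python3 - <<'E'
from cell import get_state, vision
from meas import *
s=get_state();q=s["orientation"];print(s["time"],s["position"],"yaw",2*np.arctan2(q[2],q[1])-np.pi,s["force"],s["wrist_torque"],s["grip_width"])
for n in("wrist","side"):
    d=vision.get_image(n);np.savez(f"pics/{n}8.npz",**d)
    im=d["image"][100:300,220:420] if n=="wrist" else d["image"][170:270,215:355]
    cv2.imwrite(f"pics/c10{n}.png",cv2.resize(im,None,fx=3,fy=3,interpolation=cv2.INTER_CUBIC))
E
```

```text
6.9333 [0.45456606 0.17711757 0.0552213 ] yaw -0.8458783397511263 [-2.56359869  0.17845536  8.45034967] [-0.01639849  0.32345786  0.00206635] 0.013573581148083465
```

View pics/c10wrist.png

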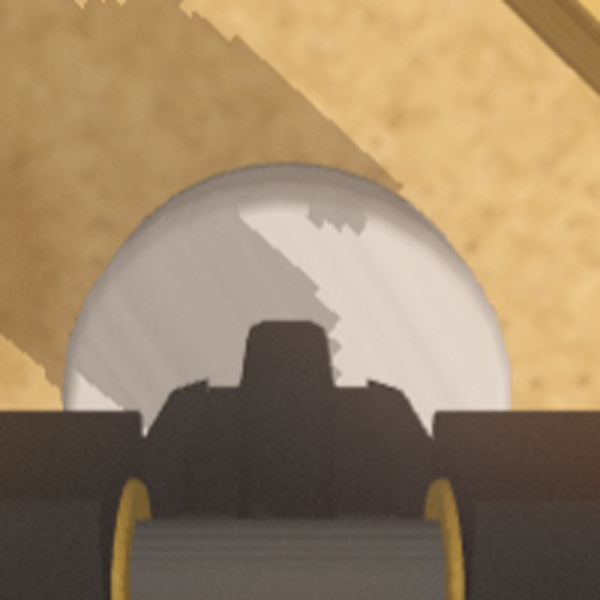

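View pics/c10side.png

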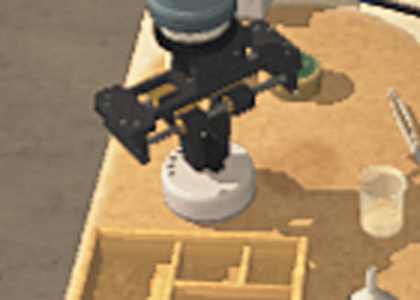

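Yaw is -0.846 and the body hasn't moved. Letting go now, then retreating to look.

carry_out:
  commands: "0.4 0 0 0 0; 0 0 0 0 0; 0 0 0 0 0; 0 0 0 0 0; 0 0 0 -30 0; 0 0 0 -60 0; 0 -20 0 -90 0; 0 -45 0 -115 0; 0 -45 0 -115 0; 0 -45 0 -115 0; 0 -45 0 -115 0"

```text
time: 7.95
position: [0.4832, 0.1431, 0.1687]
orientation: [-0.001, 0.411, 0.912, -0.0]
force: [-0.4, 0.0, -0.6]
grip_width: 0.0435
```

```bash
python3 - <<'E'
from cell import get_state, vision
from meas import *
s=get_state();print(s["time"],s["position"],s["force"])
d=vision.get_image("wrist");np.savez("pics/wrist9.npz",**d)
meas(d,(.455,.1755))
p=proj(d,[[.455,.1755,.06]])[0]
u,v=[int(max(0,a-80)) for a in p]
cv2.imwrite("pics/c11.png",cv2.resize(d["image"][v:v+160,u:u+160],None,fx=3.75,fy=3.75,interpolation=cv2.INTER_CUBIC));print(u,v)
d=vision.get_image("side");np.savez("pics/side9.npz",**d);cv2.imwrite("pics/c12.png",cv2.resize(d["image"][130:260,230:350],None,fx=4,fy=4,interpolation=cv2.INTER_CUBIC))
E
```

```text
7.95 [0.48323068 0.14313467 0.16873774] [-0.38789774  0.0215242  -0.64504538]
disc minenc 454.5334777832031 175.62571716308594 43.737945556640625 ell ((454.5174865722656, 175.589599609375), (85.79144287109375, 86.31741333007812), 70.98043823242188)
area 112.0 z 0.04 c [443.6 179.3] size [10.3 28.1] dir -1.268 px [312.4 130.8]
236 66
```

View pics/c11.png

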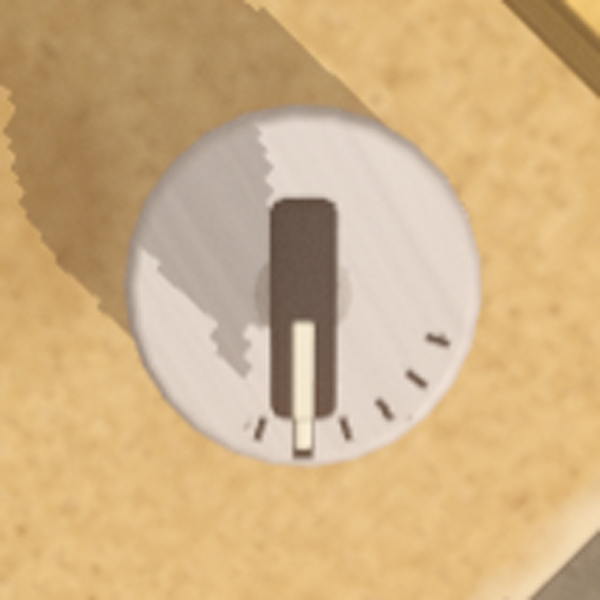

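View pics/c12.png

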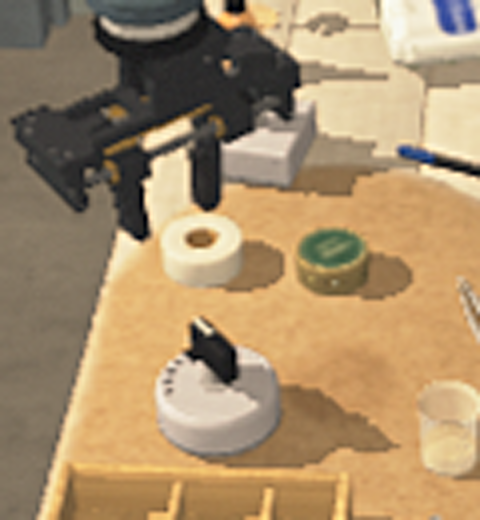

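Pointer and fin (crop 303,320 to 303,450) lie centred over the thick mark, whose end shows at (303,455) with the short neighbours even at (260,428) and (346,428). The knob looks the same size as before, so it is up. Handing in.

```bash
python3 -c "
from cell import bot
print(bot.close_job())"
```

```text
the job is handed in; nothing more can be done
None
```

The round timer is set: the white pointer is on the long thick mark, and the knob was released and looks to have sprung back up. The job was handed in at about 8 s, with the gripper clear of everything.

- **What I did:** I gripped the bar knob, pushed it down about 6.6 to 7 mm (8 to 9 N), turned it about 1.215 rad clockwise while holding it down, then let go and backed off.
- **Pointer:** in the last wrist picture the fin lies centred over the thick mark. The final gripper angle was -0.846 rad, against -0.84 to -0.86 measured for the mark.
- **Timer body:** its measured centre was (454.6, 174.9) mm before and (454.5, 175.6) mm after. That 0.7 mm is about as far apart as two views of it taken before I touched it. It showed no visible turn, since the mark stayed where it had been measured.
- **Square timer:** I did not approach it, but the gripper hid its knob in the last side view, so I did not re-check that knob by picture.
- **Checks that disagreed or failed:**
  - The camera calibration put the jaw centre about 1 mm off sideways, so I centred the jaws by eye from the finger gaps.
  - My bar measurement failed on the last picture because its mask broke up, so the pointer result rests on the enlarged crop and the gripper angle.

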